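Lock the grinding cup onto the nut mill

ROBOT

A 6-joint arm with a two-finger parallel gripper is mounted at the origin on the work surface. World frame = base frame: x ahead of the robot, y to its left, z up, the work surface at z = 0. Lengths are in m, angles in degrees, forces in N, time in s.
With the tool pointing down it reaches from about 0.35 to 0.875 m from the base axis. Payload 4.2 kg.
Tool frame: the origin (TCP) lies between the finger pads; the fingertips stand 11 mm ahead of it and the grasp point (between the pads) lies 8 mm behind it; z points along the fingers, y is the direction in which the jaws open and shut (so a half turn about z gives the same grasp; the last joint's range is limited). The gripper opens to 87 mm and grips with 3 to 60 N. Pads are 19 mm wide; open, the fingers measure 117 mm over their backs; the gripper's body (75 mm by 190 mm) begins 51 mm behind the grasp point.
Start: joints at [86.207, 22.042, 0.453, 0, -68.411, -14.817], TCP at [0.199, 0.592, 0.234] pointing down, gripper open.
Joint ranges: [-179.83, 179.83], [-69.29, 118.12], [-61.27, 80.66], [-181.25, 117.63], [-171.15, -9.14], [-177.46, 177.46]. Speed limits (degrees/s): [159.86, 159.86, 180, 180, 180, 180].

INTERFACE

Orientations are given as a 3x3 rotation matrix whose columns are the frame's x, y, z axes.
In Python, from station import sense, capture, get_calibration, finish_job, search_frame, cut_out gives the robot as it stands.
- The arm moves only by the tool arm_command, never from a script. Its argument "rows" is a list of rows, each an object with "fingers": the opening in per cent of the stroke, from 0 (shut) to 100 (fully open); "travel": the shift along the tool's x, y, z in cm, a list of three; "roll": the turn about the tool's z in degrees. A call has 1 to 10 rows; each row is the pose to reach, as a shift and turn from the pose commanded when the call began, along the tool's axes at that moment; what a row does not reach only later rows make up. A row lasts 1/10 s, in which the tool goes at most 50 mm and 8.59 degrees, less where a joint would pass 70% of its speed; a pose out of reach is approached as far as the arm can. A call with a gripper value outside its range is refused whole. The fingers move at their own pace and stop on an object; the grip force is fixed at half the most. Time passes only in rows, so rows that repeat a pose let the fingers close. It gives the time, the measured TCP pose, the force and the opening at its end, in the units of the state.
- sense(): the state, without advancing time (a new reading comes with each control period).
- capture(name): name is "scene" or "side" or "wrist"; returns (picture, depth): 480x640x3 uint8, red, green, blue; 480x640 float32, m along the optical axis (not along the pixel's ray), 0 where there is no reading.
- get_calibration(name): a dict with "fov_y" (degrees; the focal length in pixels is half the picture's height over the tangent of half this angle, whatever the lens; pixels are square), "cx", "cy" (the principal point, pixels), "distortion" ([k1, k2, p1, p2, k3] as OpenCV has them; the pictures are not rectified), "origin" and "attitude" of the camera in the world; the wrist camera has in their place "mount" (4x4, takes a point from camera to tool coordinates, whose origin is the TCP and whose axes are the flange's). Camera axes: x right, y down, z forward; pixel columns grow to the right and rows downward; lengths in m; the calibration is good to about 2 mm. A picture is of the moment at which its call begins: read the wrist's pose just before it. get_calibration takes no time and is no camera call.
- finish_job(): hands the job in, once; it reports no verdict.
Trained networks look in the newest picture that a camera, given by its name, has taken for a name from the list of things; names that differ only in an ending like _2 or _b are one class to them, and where a whole thing is asked for, a point or a joint stands for the part that bears it (a point fixed in the world has none). Each returns a list of dicts, best first, with "p" (0 to 1); they miss things now and then, are a little off and sometimes report something else, mostly with a low value. They report only what shows in the picture. A call takes as long as a camera call.
- search_frame(camera, label): "position" ([x, y, z] in m, in world coordinates, good to about 4 mm: the middle of the surface that is visible of it).
- cut_out(camera, label): "mask" (480x640 bool, what is visible of it).
The state is a dict: "time_s": time; "joints": joint angles; "joint_velocities": joint speeds; "effort": joint torques, N m; "tcp_pos": TCP position; "ee_rot": TCP orientation; "wrist_force": force on the tool from outside, world axes, zero at the start; "moment": the same for the moment, N m; "gripper_width": opening from 0.0 (shut) to 1.0 (fully open).
Only numpy, scipy, OpenCV 4.12 (cv2) and the standard library are available. Lean on these libraries where they do the work, as an engineer would, in place of code of your own. Each camera call takes 0.05 s, during which the arm holds its last target. There are 200 camera calls.

TASK

Fit the steel grinding cup onto the nut mill: lower it into the socket, feel for the spot where its drive teeth drop into mesh, press it gently home against the seal and turn it a quarter turn clockwise (seen from above) to the stop, so that it stays locked when you let go. Never force it - push and turn with a light hand - and leave the bottle, the lid and the scoop where they are.

Things in the scene. Friction and masses are not known exactly. Their poses are not given: they have to be found in the camera images.
- mill: Motor base of the nut mill: round white housing 140 mm across, 122 mm high, held fast to the table. Origin: centre of its underside, z up. In its top is the bayonet socket, a round recess of 45 mm radius, 12.5 mm deep, with two openings and two lugs. The cup is lowered into it and turned clockwise seen from above.
- socket (a point): Centre of the socket's rigid floor, 110 mm above the mill's underside; axes as the mill's. An orange sprung seal ring stands 4 mm proud of the floor; it yields 2.5 N per mm, so holding the cup fully home takes about 10 N (less the cup's weight).
- opening (a point): Floor of one of the two openings for the cup's tabs, each 96 degrees wide, centred on the mill's +x and -x (green dots on the rim; this point is on +x, 41.5 mm from the axis). Besides the openings, grey lugs and end stops jut inward to a radius of 38 mm.
- stop (a point): Where a tab ends when locked: on the mill's -y and +y (red dots; this point is on -y), a quarter turn clockwise from the openings, against a rigid end stop. Here the tab lies under a lug whose underside is 6.5 mm above the floor, so a tab passes only with the cup's underside less than 1.5 mm above the floor; the lug's leading end is ramped.
- drive_top (a point): Axis of the black drive in the middle of the socket, at the tooth tops, 8 mm above the floor. Six teeth, 60 degrees apart, 6 mm wide, out to 20 mm radius. Its angle differs each time (not measured); its shaft is stiff, stays where it is and takes 0.2 N m to turn, so it keeps still under a light cup but is dragged along by a hard-pressed one.
- cup: Steel grinding cup standing mouth down, 105 mm high, about 0.3 kg, loose. Origin: centre of its underside, z up. Square rigid body 60 x 60 mm, flat sides facing its x and y, from 30 to 105 mm height; below that a black round collar of 36 mm radius (34 mm in the lowest 4 mm).
- cup_tab (a point): Middle of one of the cup's two tabs, on its +x side (the other is on -x; green marks on the collar above both). Tabs are 5 mm high from the cup's underside, 28 degrees wide, and reach out to 43 mm radius.
- cup_top (a point): Centre of the cup's flat top. In the cup's hollow underside are six drive teeth, 6 mm wide, tips 1 mm above the underside, one on its +x. If they land on the drive's teeth the cup stops with its underside 7 mm above the socket floor, until it is turned by up to 30 degrees either way within the openings and drops.
- bottle: White closed squeeze bottle, 52 mm across, 150 mm high, standing; leave alone. Origin: centre of its underside.
- lid: Orange storage lid lying flat, 82 mm across, 16 mm high; leave alone. Origin: centre of its underside.
- scoop: Black-handled scoop, 190 mm long, lying flat along its own x; leave alone. Origin: on its underside, near the middle.

How it is judged (in metres and radians):
On the way:
1. the cup has dropped into the socket with its tabs in the two openings and its drive teeth in mesh (horizontal distance between cup and socket below 0.005 m and z of cup in the frame of socket below 0.0055 m and angle between the x axis of cup and the x axis of mill, either way round below 0.65 rad), for 0.05 s.
At the end, for the whole second after the job is handed in: The cup stands upright in the socket, within 4 mm of its centre, its underside at most 3.5 mm above the floor, its tabs turned to within 0.09 rad (5 degrees) of the mill's y axis under the lugs, at rest and released (horizontal distance between cup and socket below 0.004 m and z of cup in the frame of socket below 0.0035 m and angle between the x axis of cup and the y axis of mill, either way round below 0.09 rad and angle between cup's own z axis and vertical below 0.06 rad and linear speed of cup below 0.02 m/s); the robot touches nothing.
It fails at once if the cup is forced: its contact forces on the mill add up to more than 70 N (contact force between cup and mill above 70 N).
It fails at once if the bottle is moved more than 20 mm or tipped (distance of bottle from where it was at the start of the episode above 0.02 m or angle between bottle's own z axis and vertical above 0.2 rad).
It fails at once if the lid or the scoop is moved more than 20 mm (distance of any of lid, scoop from where it was at the start of the episode above 0.02 m).
It also fails if it takes over 67 s, if anything falls off the work surface, if the arm or the gripper's body presses on something with over 40 N, if the wrist force passes 120 N, or if a joint passes its speed limit or range.

## Working session

There is one attempt and no reset: what is moved stays moved. The work goes in short steps, Python scripts to look and compute and a tool call to move; the robot and the scene stay as the last step left them, time stands still between calls to the robot, and variables do not carry over. Pictures are saved under pics/ and viewed, about 8 in all and at most 12, crops included, and the job is handed in when it is done.

Besides the shell and the picture viewer there is one more tool, called after "Emit:" by a JSON object that holds its "method" and its "body", one argument or row to a line. arm_command: Moves the arm, as the interface text tells. Its arguments: {"type":"object","properties":{"rows":{"type":"array","items":{"type":"object","properties":{"fingers":{"type":"number"},"travel":{"type":"array","items":{"type":"number"}},"roll":{"type":"number"}}}}},"required":["rows"]}

```bash
ls; mkdir -p pics; cat > h.py <<'E'
import numpy as np, cv2
from station import sense, capture, get_calibration, finish_job, search_frame, cut_out
def cam(name, s=None):
    c=get_calibration(name); f=240/np.tan(np.radians(c["fov_y"])/2)
    K=np.array([[f,0,c["cx"]],[0,f,c["cy"]],[0,0,1]]); D=np.array(c["distortion"],float)
    if name=="wrist":
        M=np.array(c["mount"]); R=np.array(s["ee_rot"])@M[:3,:3]; o=np.array(s["tcp_pos"])+np.array(s["ee_rot"])@M[:3,3]
    else: R=np.array(c["attitude"]); o=np.array(c["origin"])
    return K,D,R,o
def rays(name,uv,s=None):
    K,D,R,o=cam(name,s); n=cv2.undistortPoints(np.float64(uv).reshape(-1,1,2),K,D)[:,0]
    return o, np.c_[n,np.ones(len(n))]@R.T   # depth-scaled rays
def onplane(name,uv,z,s=None):
    o,d=rays(name,uv,s); return o+d*((z-o[2])/d[:,2])[:,None]
def deproj(name,uv,dep,s=None):
    o,d=rays(name,uv,s); return o+d*np.asarray(dep)[:,None]
def proj(name,P,s=None):
    K,D,R,o=cam(name,s); return cv2.projectPoints(np.float64(P).reshape(-1,3),cv2.Rodrigues(R.T)[0],-R.T@o,K,D)[0][:,0]
def save(n,im): cv2.imwrite("pics/"+n+".png",im[:,:,::-1])
E
python3 - <<'E'
from h import *
s=sense(); print(s["tcp_pos"],np.round(s["ee_rot"],3),s["gripper_width"],s["wrist_force"])
for c in ("scene","side","wrist"):
    print(c,{k:np.round(v,3).tolist() for k,v in get_calibration(c).items()})
    im,d=capture(c); np.save(f"{c}0.npy",d); save(c+"0",im)
    for l in ("mill","cup","bottle","lid","scoop","opening","stop","drive_top","cup_top","cup_tab"):
        print(l,[(np.round(r["position"],3).tolist(),round(r["p"],2)) for r in search_frame(c,l)[:3]])
a=cv2.imread("pics/scene0.png");b=cv2.imread("pics/side0.png")
cv2.imwrite("pics/both0.png",cv2.resize(np.vstack([a,b]),(450,600)) if 0 else cv2.resize(np.hstack([a,b]),(800,300)))
E
```

```text
pics
[0.19923593 0.59177352 0.23247753] [[ 0.948 -0.319 -0.001]
 [-0.319 -0.948 -0.002]
 [ 0.     0.002 -1.   ]] 0.9986587563466944 [ 0.19047528 -0.0990895  -0.62490472]
scene {'fov_y': 43.186, 'cx': 322.89, 'cy': 241.681, 'distortion': [-0.132, 0.0, 0.0, 0.0, 0.0], 'origin': [1.253, -0.23, 0.961], 'attitude': [[0.349, 0.726, -0.592], [0.937, -0.261, 0.232], [0.014, -0.636, -0.771]]}
mill [([0.571, -0.061, 0.11], 0.69), ([0.491, -0.33, 0.081], 0.54)]
cup [([0.73, -0.193, 0.017], 0.69), ([0.572, -0.061, 0.106], 0.16)]
bottle [([0.508, 0.313, 0.08], 0.96), ([0.491, -0.331, 0.082], 0.56)]
lid [([0.744, 0.141, 0.015], 0.74)]
scoop [([0.727, -0.19, 0.014], 0.93)]
opening [([0.568, -0.065, 0.111], 0.6)]
stop [([0.573, -0.062, 0.108], 0.81)]
drive_top [([0.575, -0.06, 0.108], 0.71)]
cup_top [([0.489, -0.331, 0.084], 0.68)]
cup_tab [([0.492, -0.332, 0.085], 0.81), ([0.574, -0.062, 0.11], 0.51)]
side {'fov_y': 46.082, 'cx': 327.777, 'cy': 235.776, 'distortion': [-0.103, 0.0, 0.0, 0.0, 0.0], 'origin': [0.208, -0.965, 0.781], 'attitude': [[0.916, -0.227, 0.33], [-0.4, -0.509, 0.762], [-0.005, -0.83, -0.557]]}
mill [([0.522, -0.093, 0.094], 0.89)]
cup [([0.465, -0.355, 0.069], 0.71)]
bottle [([0.488, 0.306, 0.071], 0.79), ([0.735, 0.136, 0.018], 0.4)]
lid [([0.736, 0.132, 0.019], 0.6), ([0.46, -0.353, 0.074], 0.33)]
scoop [([0.732, -0.207, 0.013], 0.82)]
opening [([0.528, -0.1, 0.093], 0.94)]
stop []
drive_top [([0.528, -0.095, 0.094], 0.84)]
cup_top [([0.46, -0.355, 0.075], 0.78)]
cup_tab [([0.458, -0.356, 0.072], 0.71)]
wrist {'fov_y': 59.908, 'cx': 324.291, 'cy': 243.66, 'distortion': [-0.009, 0.0, 0.0, 0.0, 0.0], 'mount': [[-0.0, -0.958, -0.286, 0.078], [1.0, -0.0, -0.0, 0.0], [-0.0, -0.286, 0.958, -0.152], [0.0, 0.0, 0.0, 1.0]]}
mill []
cup []
bottle []
lid []
scoop []
opening []
stop []
drive_top []
cup_top []
cup_tab []
```

View pics/both0.png

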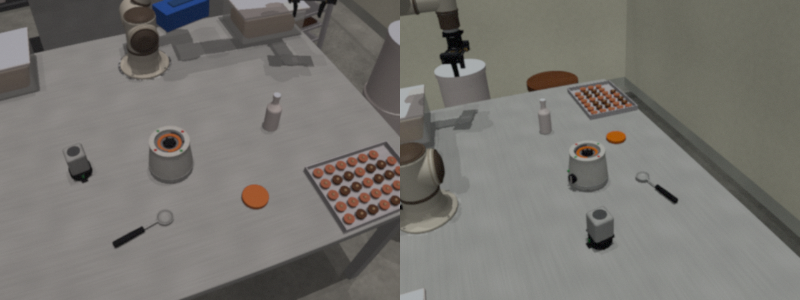

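Emit:
{"method": "arm_command", "body": {
  "rows": [
    {"fingers": 100, "travel": [3, 2.5, -1], "roll": 0},
    {"fingers": 100, "travel": [6, 5.5, -2], "roll": 0},
    {"fingers": 100, "travel": [9, 8.5, -2], "roll": 0},
    {"fingers": 100, "travel": [12.5, 12, -2], "roll": 0},
    {"fingers": 100, "travel": [16, 15, -2], "roll": 0},
    {"fingers": 100, "travel": [19.5, 18.5, -2], "roll": 0},
    {"fingers": 100, "travel": [23, 22, -2], "roll": 0},
    {"fingers": 100, "travel": [26.5, 25, -2], "roll": 0},
    {"fingers": 100, "travel": [30, 28.5, -2], "roll": 0},
    {"fingers": 100, "travel": [33, 31.5, -2], "roll": 0}
  ]
}}

```text
time_s: 2.65
tcp_pos: [0.4122, 0.1864, 0.254]
ee_rot: [[0.948, -0.319, 0.001], [-0.319, -0.948, 0.001], [0.001, -0.001, -1.0]]
wrist_force: [-0.0, 0.4, -0.1]
gripper_width: 0.999
```

Emit:
{"method": "arm_command", "body": {
  "rows": [
    {"fingers": 100, "travel": [3.5, 3.3, 0], "roll": 0},
    {"fingers": 100, "travel": [7, 6.6, 0], "roll": 0},
    {"fingers": 100, "travel": [10.5, 10, 0], "roll": 0},
    {"fingers": 100, "travel": [14, 13.3, 0], "roll": 0},
    {"fingers": 100, "travel": [17.5, 16.6, 0], "roll": 0},
    {"fingers": 100, "travel": [20, 19, 0], "roll": 0},
    {"fingers": 100, "travel": [21.4, 20, 0], "roll": 0},
    {"fingers": 100, "travel": [21.4, 20, 0], "roll": 0},
    {"fingers": 100, "travel": [21.4, 20, 0], "roll": 0}
  ]
}}

```text
time_s: 3.55
tcp_pos: [0.5503, -0.069, 0.2534]
ee_rot: [[0.948, -0.319, -0.001], [-0.319, -0.948, 0.0], [-0.001, -0.0, -1.0]]
wrist_force: [0.1, 0.5, 0.2]
gripper_width: 1.003
```

```bash
python3 - <<'E'
from h import *
s=sense(); print(s["time_s"],s["tcp_pos"],np.round(s["ee_rot"],3).tolist(),np.round(s["joints"],1))
im,d=capture("wrist"); np.save("wm_d.npy",d); np.save("wm_im.npy",im); np.save("wm_s.npy",s,allow_pickle=True); save("wm",im)
for l in ("mill","opening","stop","drive_top"):
    print(l,[(np.round(r["position"],3).tolist(),round(r["p"],2)) for r in search_frame("wrist",l)[:3]])
E
```

```text
3.55 [ 0.55033421 -0.06895369  0.25335465] [[0.948, -0.319, -0.001], [-0.319, -0.948, 0.0], [-0.001, -0.0, -1.0]] [  9.6  14.4  -7.7  -0.  -67.9  61.8]
mill [([0.551, -0.058, 0.118], 0.86)]
opening [([0.544, -0.058, 0.122], 0.87), ([0.488, -0.299, 0.048], 0.6)]
stop [([0.547, -0.06, 0.118], 0.93)]
drive_top [([0.547, -0.059, 0.118], 0.6)]
```

View pics/wm.png

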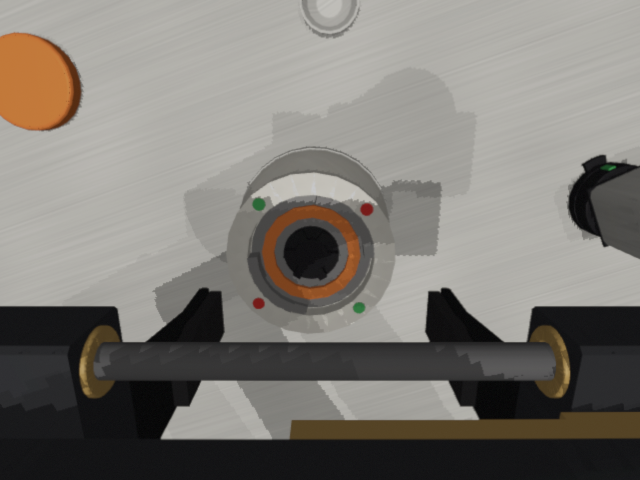

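```bash
python3 - <<'E'
from h import *
im=np.load("wm_im.npy"); d=np.load("wm_d.npy"); s=np.load("wm_s.npy",allow_pickle=True).item()
hsv=cv2.cvtColor(im,cv2.COLOR_RGB2HSV)
out={}
for n,m in {"g":cv2.inRange(hsv,(45,90,40),(85,255,255)),"r":cv2.inRange(hsv,(0,150,60),(4,255,255))|cv2.inRange(hsv,(172,150,60),(180,255,255))}.items():
    k,_,st,c=cv2.connectedComponentsWithStats(m)
    for i in range(1,k):
        if st[i,4]>30:
            u=c[i]; z=d[int(u[1]),int(u[0])]; print(n,st[i,4],u.round(1),"depth pt",deproj("wrist",[u],[z],s).round(4),"plane",onplane("wrist",[u],.122,s).round(4)[0]); out.setdefault(n,[]).append(onplane("wrist",[u],.122,s)[0])
for n,p in out.items():
    p=np.array(p); print(n,p.mean(0))
    for i in range(len(p)):
        for j in range(i): v=p[i]-p[j]; print(i,j,np.linalg.norm(v),np.degrees(np.arctan2(v[1],v[0])))
E
```

```text
g 73 [608.2 167.2] depth pt [[ 0.5015 -0.327   0.0218]] plane [ 0.5335 -0.2662  0.122 ]
g 111 [258.3 203.8] depth pt [[ 0.5858 -0.0336  0.1239]] plane [ 0.5855 -0.0332  0.122 ]
g 90 [358.5 307.4] depth pt [[ 0.4899 -0.0757  0.1246]] plane [ 0.4887 -0.0755  0.122 ]
r 107 [366.4 209. ] depth pt [[ 0.5585 -0.1028  0.1235]] plane [ 0.5582 -0.1028  0.122 ]
r 88 [258.1 303.1] depth pt [[ 0.5162 -0.0063  0.1231]] plane [ 0.5158 -0.0059  0.122 ]
g [ 0.53590757 -0.1249838   0.122     ]
1 0 0.2387309592445411 77.42109167886531
2 0 0.19593482763557096 103.22620359635658
2 1 0.1056430891522237 -156.41831138795672
r [ 0.53698489 -0.05436214  0.122     ]
1 0 0.10575555437356703 113.60554876261523
```

Emit:
{"method": "arm_command", "body": {
  "rows": [
    {"fingers": 100, "travel": [0, 4, 0], "roll": 0},
    {"fingers": 100, "travel": [0, 8, 0], "roll": 0},
    {"fingers": 100, "travel": [0.5, 12, 0], "roll": 0},
    {"fingers": 100, "travel": [1, 16, 0], "roll": 0},
    {"fingers": 100, "travel": [1.5, 20, 0], "roll": 0},
    {"fingers": 100, "travel": [2, 24, 0], "roll": 0},
    {"fingers": 100, "travel": [2.1, 27, 0], "roll": 0},
    {"fingers": 100, "travel": [2.1, 28, 0], "roll": 0},
    {"fingers": 100, "travel": [2.1, 28, 0], "roll": 0},
    {"fingers": 100, "travel": [2.1, 28, 0], "roll": 0}
  ]
}}

```text
time_s: 4.8
tcp_pos: [0.4814, -0.3405, 0.2537]
ee_rot: [[0.948, -0.318, 0.0], [-0.318, -0.948, 0.0], [0.0, -0.0, -1.0]]
wrist_force: [0.5, -0.8, 0.7]
gripper_width: 1.0
```

```bash
python3 - <<'E'
from h import *
s=sense(); print(s["time_s"],s["tcp_pos"],np.round(s["ee_rot"],3).tolist(),np.round(s["joints"],1))
im,d=capture("wrist"); np.save("wc_d.npy",d); np.save("wc_im.npy",im); np.save("wc_s.npy",s,allow_pickle=True); save("wc",im)
for l in ("cup","cup_tab","cup_top"):
    print(l,[(np.round(r["position"],3).tolist(),round(r["p"],2)) for r in search_frame("wrist",l)[:3]])
v,u=np.nonzero(d>0); P=deproj("wrist",np.c_[u,v],d[v,u],s)
t=(abs(P[:,2]-.105)<.008)&(np.hypot(P[:,0]-.48,P[:,1]+.345)<.08)
Q=P[t]; print(t.sum(),np.median(Q[:,2]),cv2.minAreaRect(np.float32(Q[:,:2]*1000)))
E
```

```text
4.8 [ 0.48144939 -0.34045209  0.25365885] [[0.948, -0.318, 0.0], [-0.318, -0.948, 0.0], [0.0, -0.0, -1.0]] [-19.6  17.8  -2.9  -0.  -69.3  91. ]
cup [([0.475, -0.333, 0.102], 0.96)]
cup_tab [([0.48, -0.328, 0.106], 0.87)]
cup_top [([0.481, -0.333, 0.105], 0.92)]
5627 0.10546460591660634 ((466.5511779785156, -331.1138610839844), (60.34911346435547, 60.16408920288086), 7.232682704925537)
```

View pics/wc.png

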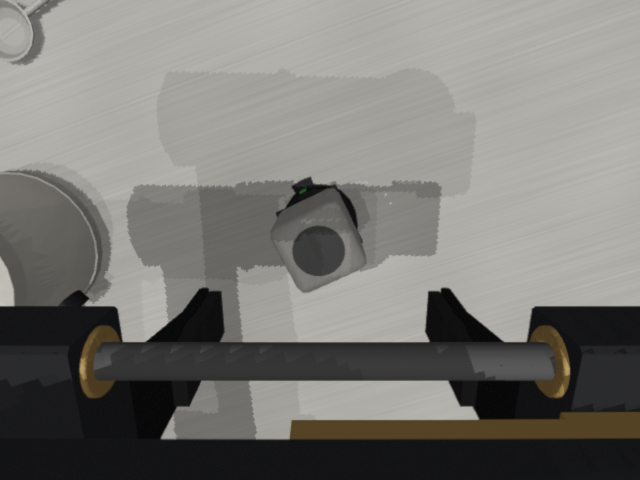

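Emit:
{"method": "arm_command", "body": {
  "rows": [
    {"fingers": 100, "travel": [-0.8, -0.2, 0], "roll": -8},
    {"fingers": 100, "travel": [-1.7, -0.4, 0], "roll": -16},
    {"fingers": 100, "travel": [-1.7, -0.4, 0], "roll": -24},
    {"fingers": 100, "travel": [-1.7, -0.4, 0], "roll": -25.7},
    {"fingers": 100, "travel": [-1.7, -0.4, 0], "roll": -25.7},
    {"fingers": 100, "travel": [-1.7, -0.4, 0], "roll": -25.7}
  ]
}}

```text
time_s: 5.6
tcp_pos: [0.4666, -0.332, 0.2535]
ee_rot: [[0.993, 0.122, 0.0], [0.122, -0.993, 0.0], [0.0, -0.0, -1.0]]
wrist_force: [-0.6, -0.5, -0.8]
gripper_width: 0.999
```

```bash
cat >> h.py <<'E'
def cuptop(name,d,s,z0=.105,c=(.467,-.331),tol=.004):
    v,u=np.nonzero(d>0); P=deproj(name,np.c_[u,v],d[v,u],s)
    Q=P[(abs(P[:,2]-z0)<tol)&(np.hypot(P[:,0]-c[0],P[:,1]-c[1])<.07)]
    return len(Q),np.median(Q[:,2]).round(4),cv2.minAreaRect(np.float32(Q[:,:2]*1000))
def greens(im,lo=(45,90,40),hi=(85,255,255),amin=15):
    k,_,st,c=cv2.connectedComponentsWithStats(cv2.inRange(cv2.cvtColor(im,cv2.COLOR_RGB2HSV),lo,hi))
    return [(st[i,4],c[i]) for i in range(1,k) if st[i,4]>=amin]
E
python3 - <<'E'
from h import *
s=sense(); R=np.array(s["ee_rot"]); print(s["time_s"],s["tcp_pos"],R[:,0],np.round(s["joints"],1))
im,d=capture("wrist"); np.save("wc2_d.npy",d); save("wc2",im)
print("wrist",cuptop("wrist",d,s)); 
for n,c in greens(im): print("green",n,c.round(1),onplane("wrist",[c],.015,s).round(4),deproj("wrist",[c],[d[int(c[1]),int(c[0])]],s).round(4))
r=search_frame("wrist","cup_top")[:1]; print(r)
im2,d2=capture("scene"); print("scene",cuptop("scene",d2,None))
# second view of height: triangulate top centre via scene mask
c=np.array(cuptop("wrist",d,s)[2][0])/1000
print(proj("wrist",[[*c,.105]],s),proj("scene",[[*c,.105]]))
p=np.float32([[*c,.105]]); 
for cc in [(30,30),(30,-30),(-30,-30),(-30,30)]:
    a=np.radians(7.2); q=[c[0]+(cc[0]*np.cos(a)-cc[1]*np.sin(a))/1000,c[1]+(cc[0]*np.sin(a)+cc[1]*np.cos(a))/1000,.105]
    for nm,I,ss in (("wrist",im,s),("scene",im2,None)):
        w=proj(nm,[q],ss)[0]; cv2.circle(I,tuple(int(x) for x in w),2,(255,0,0),-1)
w=proj("scene",[[*c,.06]])[0].astype(int)
A=cv2.resize(im2[w[1]-60:w[1]+60,w[0]-60:w[0]+60],(400,400)); w=proj("wrist",[[*c,.06]],s)[0].astype(int)
B=cv2.resize(im[w[1]-100:w[1]+100,w[0]-100:w[0]+100],(400,400)); save("chk",np.hstack([A,B]))
E
```

```text
5.6 [ 0.46660888 -0.33196966  0.25353608] [9.92529532e-01 1.22004608e-01 5.81561920e-05] [-19.2  16.2  -5.3  -0.  -68.6 116.2]
wrist (5517, np.float64(0.1055), ((466.9675598144531, -330.84368896484375), (57.702327728271484, 57.63554382324219), 8.273185729980469))
green 32 [322.8 167.6] [[ 0.501  -0.3264  0.015 ]] [[ 0.5021 -0.3263  0.0251]]
[{'position': [0.48, -0.3278, 0.1034], 'p': 0.9}]
scene (682, np.float64(0.1044), ((469.65234375, -330.4941711425781), (60.670501708984375, 57.61332321166992), 6.537665843963623))
[[322.75892276 227.61893034]] [[116.56180753 241.43083124]]
```

View pics/chk.png

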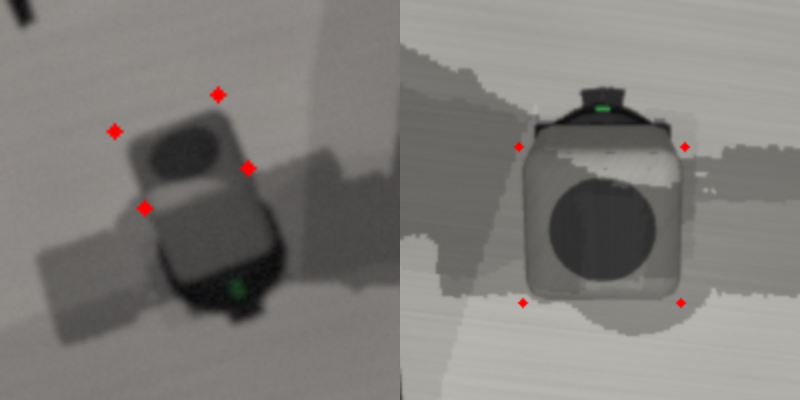

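Emit:
{"method": "arm_command", "body": {
  "rows": [
    {"fingers": 100, "travel": [0.05, -0.1, 3], "roll": 0},
    {"fingers": 100, "travel": [0.05, -0.1, 7], "roll": 0},
    {"fingers": 100, "travel": [0.05, -0.1, 11], "roll": 0},
    {"fingers": 100, "travel": [0.05, -0.1, 15], "roll": 0},
    {"fingers": 100, "travel": [0.05, -0.1, 17.5], "roll": 0},
    {"fingers": 100, "travel": [0.05, -0.1, 18.6], "roll": 0},
    {"fingers": 100, "travel": [0.05, -0.1, 18.6], "roll": 0},
    {"fingers": 100, "travel": [0.05, -0.1, 18.6], "roll": 0}
  ]
}}

```text
time_s: 6.55
tcp_pos: [0.4678, -0.3317, 0.0688]
ee_rot: [[0.992, 0.124, 0.002], [0.124, -0.992, -0.001], [0.002, 0.001, -1.0]]
wrist_force: [0.6, -0.1, 0.3]
gripper_width: 0.998
```

Emit:
{"method": "arm_command", "body": {
  "rows": [
    {"fingers": 60, "travel": [0, 0, 0], "roll": 0},
    {"fingers": 60, "travel": [0, 0, 0], "roll": 0},
    {"fingers": 55, "travel": [0, 0, 0], "roll": 0},
    {"fingers": 55, "travel": [0, 0, 0], "roll": 0},
    {"fingers": 55, "travel": [0, 0, 0], "roll": 0},
    {"fingers": 55, "travel": [0, 0, 0], "roll": 0}
  ]
}}

```text
time_s: 7.15
tcp_pos: [0.4669, -0.3312, 0.068]
ee_rot: [[0.992, 0.124, 0.0], [0.124, -0.992, -0.0], [0.0, 0.0, -1.0]]
wrist_force: [-1.0, 1.6, 3.9]
gripper_width: 0.687
```

Emit:
{"method": "arm_command", "body": {
  "rows": [
    {"fingers": 0, "travel": [0, 0, 0], "roll": 0},
    {"fingers": 0, "travel": [0, 0, 0], "roll": 0},
    {"fingers": 0, "travel": [0, 0, -1], "roll": 0},
    {"fingers": 0, "travel": [0, 0, -4], "roll": 0},
    {"fingers": 0, "travel": [0, 0, -8], "roll": 0},
    {"fingers": 0, "travel": [0, 0, -12], "roll": 0},
    {"fingers": 0, "travel": [0, 0, -15.5], "roll": 0},
    {"fingers": 0, "travel": [0, 0, -17], "roll": 0},
    {"fingers": 0, "travel": [0, 0, -17], "roll": 0},
    {"fingers": 0, "travel": [0, 0, -17], "roll": 0}
  ]
}}

```text
time_s: 8.15
tcp_pos: [0.4658, -0.3305, 0.2361]
ee_rot: [[0.992, 0.123, -0.002], [0.123, -0.992, 0.002], [-0.002, -0.002, -1.0]]
wrist_force: [0.7, -0.2, -3.6]
gripper_width: 0.688
```

Emit:
{"method": "arm_command", "body": {
  "rows": [
    {"fingers": 0, "travel": [1, -2, 0], "roll": 0},
    {"fingers": 0, "travel": [2.1, -5.3, 0], "roll": -5},
    {"fingers": 0, "travel": [3.5, -9.1, 0], "roll": -10},
    {"fingers": 0, "travel": [5, -12.9, 0], "roll": -15},
    {"fingers": 0, "travel": [6.5, -16.7, 0], "roll": -16.5},
    {"fingers": 0, "travel": [8, -20.5, 0], "roll": -16.5},
    {"fingers": 0, "travel": [9.3, -23.8, 0], "roll": -16.5},
    {"fingers": 0, "travel": [10.2, -26, 0], "roll": -16.5},
    {"fingers": 0, "travel": [10.4, -26.6, 0], "roll": -16.5},
    {"fingers": 0, "travel": [10.4, -26.6, 0], "roll": -16.5}
  ]
}}

```text
time_s: 9.15
tcp_pos: [0.5363, -0.0537, 0.2356]
ee_rot: [[0.916, 0.402, -0.004], [0.402, -0.916, -0.0], [-0.004, -0.001, -1.0]]
wrist_force: [-0.1, -0.2, -2.9]
gripper_width: 0.688
```

Emit:
{"method": "arm_command", "body": {
  "rows": [
    {"fingers": 0, "travel": [0, 0, 0], "roll": 0},
    {"fingers": 0, "travel": [0, 0, 0], "roll": 0}
  ]
}}

```text
time_s: 9.35
tcp_pos: [0.5365, -0.0554, 0.237]
ee_rot: [[0.917, 0.399, -0.001], [0.399, -0.917, -0.0], [-0.001, -0.0, -1.0]]
wrist_force: [-0.0, -0.6, -3.1]
gripper_width: 0.684
```

```bash
python3 - <<'E'
from h import *
s=sense(); R=np.array(s["ee_rot"]); print(s["time_s"],s["tcp_pos"],np.degrees(np.arctan2(R[1,0],R[0,0])),np.round(s["joints"],1),s["wrist_force"],s["gripper_width"])
im,d=capture("wrist"); np.save("h_d.npy",d); np.save("h_im.npy",im); np.save("h_s.npy",s,allow_pickle=True); save("hov",im)
for n,c in greens(im): print("green",n,c.round(1),onplane("wrist",[c],.122,s).round(4))
for lo,hi in (((0,150,60),(4,255,255)),((172,150,60),(180,255,255))):
    for n,c in greens(im,lo,hi): print("red",n,c.round(1),onplane("wrist",[c],.122,s).round(4))
v,u=np.nonzero(d>0); P=(deproj("wrist",np.c_[u,v],d[v,u],s)-s["tcp_pos"])@R
Q=P[(abs(P[:,2]+.038)<.006)&(np.hypot(P[:,0],P[:,1])<.06)]; print(len(Q),np.median(Q[:,2]),cv2.minAreaRect(np.float32(Q[:,:2]*1000)))
E
```

```text
9.35 [ 0.53652162 -0.05540403  0.23698544] 23.50342186808005 [ 11.3  13.6 -11.2  -0.  -65.2 102.2] [-0.04197018 -0.57146345 -3.07750716] 0.6835907055534175
green 137 [323.9 159.2] [[ 0.5854 -0.0336  0.122 ]]
green 126 [323.8 211.1] [[ 0.5548 -0.0469  0.122 ]]
red 117 [244.9 239.7] [[ 0.5159 -0.0063  0.122 ]]
red 113 [403.3 239.5] [[ 0.5582 -0.1032  0.122 ]]
18370 -0.037535643163097356 ((4.697912216186523, -0.09270477294921875), (50.28607940673828, 87.18802642822266), 0.40154924988746643)
```

View pics/hov.png

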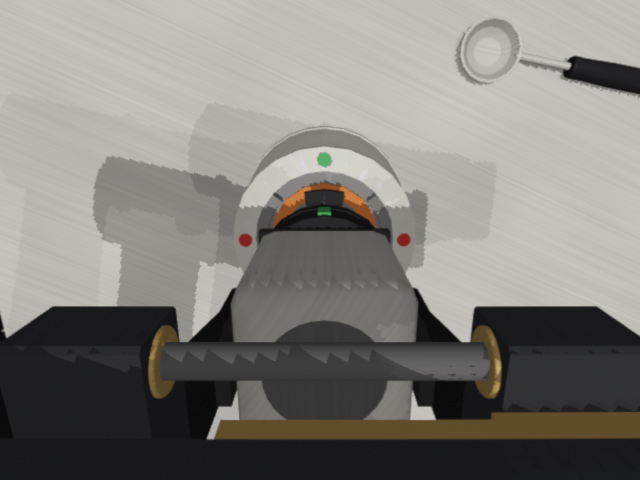

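```bash
python3 - <<'E'
from h import *
im=np.load("h_im.npy"); d=np.load("h_d.npy"); s=np.load("h_s.npy",allow_pickle=True).item(); R=np.array(s["ee_rot"])
T=lambda P:((P-s["tcp_pos"])@R).round(4)
print(T(deproj("wrist",[[323.8,211.1]],[d[211,324]],s)), T(onplane("wrist",[[323.8,211.1]],s["tcp_pos"][2]-.043,s)))
d0=np.load("wc2_d.npy"); # earlier mark in cup frame
print(T(np.array([[.53705,-.05475,.122]])))
# tab outer edge / top: profile of points ahead of collar in the column of the cup centre
for v in range(176,240,4):
    print(v,T(deproj("wrist",[[324,v]],[d[v,324]],s))[0],im[v,324])
E
```

```text
[[ 0.0363 -0.0004  0.0408]] [[ 0.0358 -0.0004  0.043 ]]
[[ 0.0009 -0.0004  0.115 ]]
176 [ 0.0417 -0.0004  0.1261] [136 135 133]
180 [ 0.039  -0.0004  0.1261] [104 102 102]
184 [ 0.0369 -0.0004  0.1225] [136  75  36]
188 [ 0.0341 -0.0004  0.1232] [116  63  30]
192 [ 0.0418 -0.0003  0.0618] [49 47 49]
196 [ 0.0396 -0.0003  0.0624] [56 55 56]
200 [ 0.0375 -0.0003  0.0623] [46 45 46]
204 [ 0.0355 -0.0003  0.0617] [33 33 34]
208 [ 0.036  -0.0003  0.0491] [34 81 43]
212 [ 0.0359 -0.0003  0.0406] [ 62 137  78]
216 [ 0.0347 -0.0003  0.0372] [31 29 31]
220 [ 0.0327 -0.0003  0.0375] [41 40 41]
224 [ 0.0309 -0.0003  0.0372] [41 39 41]
228 [ 0.0299 -0.0003  0.0334] [28 29 29]
232 [ 0.0294 -0.0003  0.0283] [93 92 88]
236 [ 0.0296 -0.0003  0.0209] [95 94 91]
```

Emit:
{"method": "arm_command", "body": {
  "rows": [
    {"fingers": 0, "travel": [0.1, -0.04, 0.5], "roll": 0},
    {"fingers": 0, "travel": [0.1, -0.04, 1.5], "roll": 0},
    {"fingers": 0, "travel": [0.1, -0.04, 2.5], "roll": 0},
    {"fingers": 0, "travel": [0.1, -0.04, 3.5], "roll": 0},
    {"fingers": 0, "travel": [0.1, -0.04, 4.2], "roll": 0},
    {"fingers": 0, "travel": [0.1, -0.04, 4.2], "roll": 0},
    {"fingers": 0, "travel": [0.1, -0.04, 4.2], "roll": 0}
  ]
}}

```text
time_s: 10.1
tcp_pos: [0.538, -0.0536, 0.1955]
ee_rot: [[0.916, 0.4, -0.0], [0.4, -0.916, -0.0], [-0.0, 0.0, -1.0]]
wrist_force: [0.2, -0.6, -2.2]
gripper_width: 0.684
```

Emit:
{"method": "arm_command", "body": {
  "rows": [
    {"fingers": 0, "travel": [0, 0, 0.1], "roll": 0},
    {"fingers": 0, "travel": [0, 0, 0.2], "roll": 0},
    {"fingers": 0, "travel": [0, 0, 0.3], "roll": 0},
    {"fingers": 0, "travel": [0, 0, 0.3], "roll": 0},
    {"fingers": 0, "travel": [0, 0, 0.3], "roll": 0}
  ]
}}

```text
time_s: 10.6
tcp_pos: [0.5379, -0.0536, 0.1926]
ee_rot: [[0.916, 0.4, 0.0], [0.4, -0.916, 0.0], [0.0, 0.0, -1.0]]
wrist_force: [0.4, 0.6, -2.4]
gripper_width: 0.686
```

Emit:
{"method": "arm_command", "body": {
  "rows": [
    {"fingers": 0, "travel": [-0.06, 0.03, 0.1], "roll": 0},
    {"fingers": 0, "travel": [-0.06, 0.03, 0.2], "roll": 0},
    {"fingers": 0, "travel": [-0.06, 0.03, 0.3], "roll": 0},
    {"fingers": 0, "travel": [-0.06, 0.03, 0.3], "roll": 0},
    {"fingers": 0, "travel": [-0.06, 0.03, 0.3], "roll": 0}
  ]
}}

```text
time_s: 11.1
tcp_pos: [0.5374, -0.0541, 0.1895]
ee_rot: [[0.916, 0.4, -0.0], [0.4, -0.916, -0.0], [-0.0, 0.0, -1.0]]
wrist_force: [-0.1, -0.6, -2.3]
gripper_width: 0.683
```

Emit:
{"method": "arm_command", "body": {
  "rows": [
    {"fingers": 0, "travel": [0, 0, 0.1], "roll": 0},
    {"fingers": 0, "travel": [0, 0, 0.2], "roll": 0},
    {"fingers": 0, "travel": [0, 0, 0.2], "roll": 0},
    {"fingers": 0, "travel": [0, 0, 0.2], "roll": 0}
  ]
}}

```text
time_s: 11.5
tcp_pos: [0.5374, -0.0541, 0.1875]
ee_rot: [[0.916, 0.4, -0.0], [0.4, -0.916, -0.0], [-0.0, 0.0, -1.0]]
wrist_force: [-0.0, -0.4, -2.5]
gripper_width: 0.689
```

Emit:
{"method": "arm_command", "body": {
  "rows": [
    {"fingers": 0, "travel": [0, 0, 0.1], "roll": 0},
    {"fingers": 0, "travel": [0, 0, 0.2], "roll": 0},
    {"fingers": 0, "travel": [0, 0, 0.2], "roll": 0},
    {"fingers": 0, "travel": [0, 0, 0.2], "roll": 0}
  ]
}}

```text
time_s: 11.9
tcp_pos: [0.5374, -0.0541, 0.1855]
ee_rot: [[0.916, 0.4, -0.0], [0.4, -0.916, -0.0], [-0.0, -0.0, -1.0]]
wrist_force: [0.5, 0.6, -2.8]
gripper_width: 0.684
```

Emit:
{"method": "arm_command", "body": {
  "rows": [
    {"fingers": 0, "travel": [0, 0, 0.05], "roll": 0},
    {"fingers": 0, "travel": [0, 0, 0.1], "roll": 0},
    {"fingers": 0, "travel": [0, 0, 0.1], "roll": 0},
    {"fingers": 0, "travel": [0, 0, 0.1], "roll": 0}
  ]
}}

```text
time_s: 12.3
tcp_pos: [0.5375, -0.0541, 0.1849]
ee_rot: [[0.916, 0.4, 0.0], [0.4, -0.916, -0.0], [0.0, 0.0, -1.0]]
wrist_force: [-1.0, 0.1, -0.1]
gripper_width: 0.688
```

Emit:
{"method": "arm_command", "body": {
  "rows": [
    {"fingers": 0, "travel": [0, 0, 0], "roll": 2},
    {"fingers": 0, "travel": [0, 0, 0], "roll": 4},
    {"fingers": 0, "travel": [0, 0, 0], "roll": 6},
    {"fingers": 0, "travel": [0, 0, 0], "roll": 8},
    {"fingers": 0, "travel": [0, 0, 0], "roll": 8},
    {"fingers": 0, "travel": [0, 0, 0], "roll": 8}
  ]
}}

```text
time_s: 12.9
tcp_pos: [0.5379, -0.0542, 0.185]
ee_rot: [[0.963, 0.27, 0.001], [0.27, -0.963, -0.0], [0.001, 0.0, -1.0]]
wrist_force: [-0.2, -0.4, 0.2]
gripper_width: 0.689
```

Emit:
{"method": "arm_command", "body": {
  "rows": [
    {"fingers": 0, "travel": [0, 0, 0], "roll": 2},
    {"fingers": 0, "travel": [0, 0, 0], "roll": 4},
    {"fingers": 0, "travel": [0, 0, 0], "roll": 6},
    {"fingers": 0, "travel": [0, 0, 0], "roll": 8},
    {"fingers": 0, "travel": [0, 0, 0], "roll": 8},
    {"fingers": 0, "travel": [0, 0, 0], "roll": 8}
  ]
}}

```text
time_s: 13.5
tcp_pos: [0.5378, -0.0541, 0.185]
ee_rot: [[0.991, 0.133, 0.001], [0.133, -0.991, -0.0], [0.001, 0.0, -1.0]]
wrist_force: [1.2, 0.2, 0.3]
gripper_width: 0.687
```

Emit:
{"method": "arm_command", "body": {
  "rows": [
    {"fingers": 0, "travel": [0, 0, 0], "roll": 2},
    {"fingers": 0, "travel": [0, 0, 0], "roll": 4},
    {"fingers": 0, "travel": [0, 0, 0], "roll": 5},
    {"fingers": 0, "travel": [0, 0, 0], "roll": 5},
    {"fingers": 0, "travel": [0, 0, 0], "roll": 5}
  ]
}}

```text
time_s: 14.0
tcp_pos: [0.5378, -0.0541, 0.1849]
ee_rot: [[0.999, 0.046, 0.001], [0.046, -0.999, -0.0], [0.001, 0.0, -1.0]]
wrist_force: [0.5, 0.0, 1.9]
gripper_width: 0.69
```

Emit:
{"method": "arm_command", "body": {
  "rows": [
    {"fingers": 0, "travel": [0, 0, 0], "roll": 2},
    {"fingers": 0, "travel": [0, 0, 0], "roll": 4},
    {"fingers": 0, "travel": [0, 0, 0], "roll": 5},
    {"fingers": 0, "travel": [0, 0, 0], "roll": 5},
    {"fingers": 0, "travel": [0, 0, 0], "roll": 5}
  ]
}}

```text
time_s: 14.5
tcp_pos: [0.5377, -0.0541, 0.1849]
ee_rot: [[0.999, -0.041, 0.001], [-0.041, -0.999, 0.0], [0.001, -0.0, -1.0]]
wrist_force: [0.1, -0.0, 2.5]
gripper_width: 0.689
```

Emit:
{"method": "arm_command", "body": {
  "rows": [
    {"fingers": 0, "travel": [0, 0, 0], "roll": 2},
    {"fingers": 0, "travel": [0, 0, 0], "roll": 4},
    {"fingers": 0, "travel": [0, 0, 0], "roll": 4},
    {"fingers": 0, "travel": [0, 0, 0], "roll": 4}
  ]
}}

```text
time_s: 14.9
tcp_pos: [0.5377, -0.0541, 0.1849]
ee_rot: [[0.994, -0.111, 0.001], [-0.111, -0.994, 0.0], [0.001, -0.0, -1.0]]
wrist_force: [0.3, 0.5, 3.7]
gripper_width: 0.688
```

```bash
python3 - <<'E'
from h import *
s=sense(); R=np.array(s["ee_rot"]); print(s["time_s"],s["tcp_pos"],np.degrees(np.arctan2(R[1,0],R[0,0])),s["wrist_force"],s["moment"])
im,d=capture("wrist"); save("fit",im); np.save("fit_d.npy",d); save("fitc",cv2.resize(im[130:300,200:450],(750,510)))
E
```

```text
14.9 [ 0.53768227 -0.05406556  0.18486061] -6.354900087275941 [0.32759697 0.4963859  3.73232756] [ 0.07836117 -0.12660146 -0.03627683]
```

View pics/fitc.png

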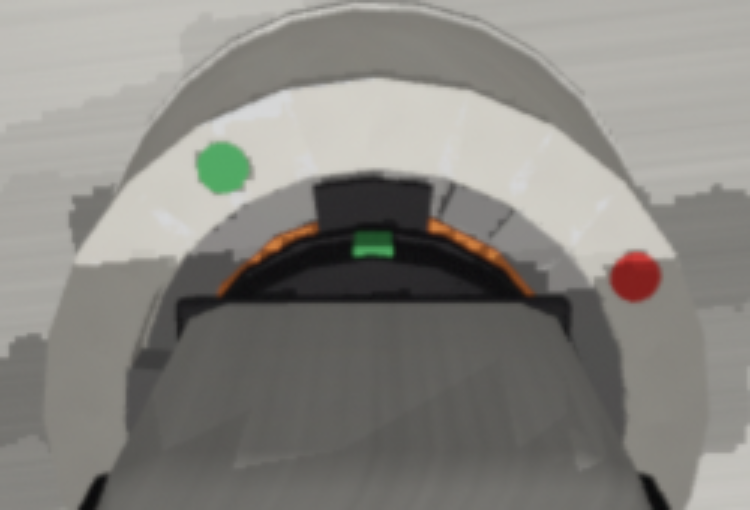

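Emit:
{"method": "arm_command", "body": {
  "rows": [
    {"fingers": 0, "travel": [0, 0, -0.03], "roll": -4},
    {"fingers": 0, "travel": [0, 0, -0.03], "roll": -8},
    {"fingers": 0, "travel": [0, 0, -0.03], "roll": -12},
    {"fingers": 0, "travel": [0, 0, -0.03], "roll": -16},
    {"fingers": 0, "travel": [0, 0, -0.03], "roll": -20},
    {"fingers": 0, "travel": [0, 0, -0.03], "roll": -24},
    {"fingers": 0, "travel": [0, 0, -0.03], "roll": -28},
    {"fingers": 0, "travel": [0, 0, -0.03], "roll": -30},
    {"fingers": 0, "travel": [0, 0, -0.03], "roll": -30}
  ]
}}

```text
time_s: 15.85
tcp_pos: [0.5372, -0.0543, 0.1848]
ee_rot: [[0.916, 0.4, -0.001], [0.4, -0.916, -0.0], [-0.001, 0.0, -1.0]]
wrist_force: [-0.0, 0.3, 3.2]
gripper_width: 0.686
```

Emit:
{"method": "arm_command", "body": {
  "rows": [
    {"fingers": 0, "travel": [0, 0, 0.02], "roll": -2},
    {"fingers": 0, "travel": [0, 0, 0.02], "roll": -4},
    {"fingers": 0, "travel": [0, 0, 0.02], "roll": -6},
    {"fingers": 0, "travel": [0, 0, 0.02], "roll": -8},
    {"fingers": 0, "travel": [0, 0, 0.02], "roll": -8},
    {"fingers": 0, "travel": [0, 0, 0.02], "roll": -8}
  ]
}}

```text
time_s: 16.45
tcp_pos: [0.5366, -0.0543, 0.1842]
ee_rot: [[0.852, 0.523, -0.002], [0.523, -0.852, -0.0], [-0.002, -0.001, -1.0]]
wrist_force: [-1.9, -2.3, 1.6]
gripper_width: 0.692
```

Emit:
{"method": "arm_command", "body": {
  "rows": [
    {"fingers": 0, "travel": [0, 0, 0], "roll": -2},
    {"fingers": 0, "travel": [0, 0, 0], "roll": -4},
    {"fingers": 0, "travel": [0, 0, 0], "roll": -6},
    {"fingers": 0, "travel": [0, 0, 0], "roll": -6},
    {"fingers": 0, "travel": [0, 0, 0], "roll": -6}
  ]
}}

```text
time_s: 16.95
tcp_pos: [0.5368, -0.054, 0.1835]
ee_rot: [[0.793, 0.609, -0.002], [0.609, -0.793, 0.0], [-0.001, -0.002, -1.0]]
wrist_force: [-0.2, 0.1, -2.0]
gripper_width: 0.685
```

```bash
python3 - <<'E'
from h import *
s=sense(); R=np.array(s["ee_rot"]); print(s["time_s"],s["tcp_pos"],np.degrees(np.arctan2(R[1,0],R[0,0])),s["wrist_force"],s["moment"],s["gripper_width"])
im,d=capture("wrist"); save("fit2",im); np.save("fit2_d.npy",d)
T=lambda P:((P-s["tcp_pos"])@R).round(4)
for v in range(180,260,4): print(v,T(deproj("wrist",[[324,v]],[d[v,324]],s))[0],deproj("wrist",[[324,v]],[d[v,324]],s)[0].round(4),im[v,324])
for n,c in greens(im): print("g",n,c.round(1),T(deproj("wrist",[c],[d[int(c[1]),int(c[0])]],s)))
E
```

```text
16.95 [ 0.53675826 -0.05397558  0.18351239] 37.50276056941674 [-0.24008451  0.06767814 -1.96239372] [-0.08488577 -0.0641841  -0.0298305 ] 0.6848195881385831
180 [ 0.0483 -0.0005  0.0602] [ 0.5746 -0.0241  0.1233] [218 218 218]
184 [ 0.0461 -0.0005  0.0614] [ 0.5728 -0.0255  0.122 ] [215 213 208]
188 [ 0.0423 -0.0006  0.0724] [ 0.5698 -0.0278  0.1111] [91 89 88]
192 [ 0.0418 -0.0005  0.0624] [ 0.5694 -0.0281  0.1211] [54 51 54]
196 [ 0.0394 -0.0005  0.0642] [ 0.5675 -0.0296  0.1193] [47 45 47]
200 [ 0.0377 -0.0005  0.0616] [ 0.5662 -0.0306  0.1219] [45 43 44]
204 [ 0.0356 -0.0005  0.0618] [ 0.5645 -0.0319  0.1216] [29 28 29]
208 [ 0.0358 -0.0005  0.0503] [ 0.5648 -0.0317  0.1332] [36 87 47]
212 [ 0.036  -0.0005  0.0402] [ 0.5649 -0.0316  0.1433] [ 64 139  79]
216 [ 0.0347 -0.0005  0.0378] [ 0.5638 -0.0324  0.1457] [32 32 33]
220 [ 0.0327 -0.0005  0.0379] [ 0.5623 -0.0336  0.1456] [42 40 42]
224 [ 0.0309 -0.0005  0.0376] [ 0.5608 -0.0348  0.1459] [43 41 43]
228 [ 0.0299 -0.0005  0.0337] [ 0.5601 -0.0353  0.1498] [30 30 31]
232 [ 0.0295 -0.0005  0.0284] [ 0.5598 -0.0356  0.1551] [97 96 92]
236 [ 0.0296 -0.0005  0.0211] [ 0.5599 -0.0355  0.1624] [97 96 93]
240 [ 0.0298 -0.0005  0.0144] [ 0.56   -0.0354  0.1691] [98 96 93]
244 [ 0.03   -0.0005  0.0078] [ 0.5602 -0.0353  0.1756] [98 97 94]
248 [ 0.0297 -0.0005  0.0034] [ 0.56   -0.0355  0.1801] [99 98 95]
252 [ 0.0294 -0.0005 -0.0007] [ 0.5598 -0.0357  0.1842] [99 98 95]
256 [ 0.0294 -0.0005 -0.0057] [ 0.5598 -0.0357  0.1891] [99 98 95]
g 218 [352.1 174.2] [[0.0513 0.0137 0.0598]]
g 125 [323.8 211.1] [[ 0.036  -0.0006  0.0423]]
```

Emit:
{"method": "arm_command", "body": {
  "rows": [
    {"fingers": 0, "travel": [0, 0, 0], "roll": -2},
    {"fingers": 0, "travel": [0, 0, 0], "roll": -3},
    {"fingers": 0, "travel": [0, 0, 0.05], "roll": -3},
    {"fingers": 0, "travel": [0, 0, 0.1], "roll": -3},
    {"fingers": 0, "travel": [0, 0, 0.15], "roll": -3},
    {"fingers": 0, "travel": [0, 0, 0.15], "roll": -3}
  ]
}}

```text
time_s: 17.6
tcp_pos: [0.5374, -0.0541, 0.183]
ee_rot: [[0.76, 0.65, -0.0], [0.65, -0.76, 0.0], [-0.0, -0.0, -1.0]]
wrist_force: [-1.2, 0.1, -2.9]
gripper_width: 0.685
```

Emit:
{"method": "arm_command", "body": {
  "rows": [
    {"fingers": 0, "travel": [0, 0, 0.05], "roll": 0},
    {"fingers": 0, "travel": [0, 0, 0.1], "roll": 0},
    {"fingers": 0, "travel": [0, 0, 0.1], "roll": 0}
  ]
}}

```text
time_s: 17.9
tcp_pos: [0.5374, -0.0541, 0.1821]
ee_rot: [[0.759, 0.651, -0.0], [0.651, -0.759, -0.0], [-0.0, -0.0, -1.0]]
wrist_force: [0.9, 0.4, -2.3]
gripper_width: 0.686
```

Emit:
{"method": "arm_command", "body": {
  "rows": [
    {"fingers": 0, "travel": [0, 0, 0.05], "roll": 0},
    {"fingers": 0, "travel": [0, 0, 0.1], "roll": 0},
    {"fingers": 0, "travel": [0, 0, 0.1], "roll": 0},
    {"fingers": 0, "travel": [0, 0, 0.1], "roll": 0}
  ]
}}

```text
time_s: 18.3
tcp_pos: [0.5374, -0.0541, 0.1813]
ee_rot: [[0.759, 0.651, 0.0], [0.651, -0.759, -0.0], [0.0, 0.0, -1.0]]
wrist_force: [0.1, -0.1, -0.7]
gripper_width: 0.682
```

Emit:
{"method": "arm_command", "body": {
  "rows": [
    {"fingers": 0, "travel": [0, 0, 0.05], "roll": 0},
    {"fingers": 0, "travel": [0, 0, 0.1], "roll": 0},
    {"fingers": 0, "travel": [0, 0, 0.1], "roll": 0},
    {"fingers": 0, "travel": [0, 0, 0.1], "roll": 0}
  ]
}}

```text
time_s: 18.7
tcp_pos: [0.5375, -0.0541, 0.1804]
ee_rot: [[0.759, 0.651, 0.0], [0.651, -0.759, -0.0], [0.0, 0.0, -1.0]]
wrist_force: [-0.3, 0.6, 1.0]
gripper_width: 0.688
```

Emit:
{"method": "arm_command", "body": {
  "rows": [
    {"fingers": 0, "travel": [0, 0, 0.05], "roll": 0},
    {"fingers": 0, "travel": [0, 0, 0.1], "roll": 0},
    {"fingers": 0, "travel": [0, 0, 0.1], "roll": 0},
    {"fingers": 0, "travel": [0, 0, 0.1], "roll": 0}
  ]
}}

```text
time_s: 19.1
tcp_pos: [0.5375, -0.0541, 0.1795]
ee_rot: [[0.759, 0.651, 0.0], [0.651, -0.759, -0.0], [0.0, 0.0, -1.0]]
wrist_force: [-1.9, 1.0, 2.5]
gripper_width: 0.682
```

Emit:
{"method": "arm_command", "body": {
  "rows": [
    {"fingers": 0, "travel": [0, 0, 0.05], "roll": 0},
    {"fingers": 0, "travel": [0, 0, 0.1], "roll": 0},
    {"fingers": 0, "travel": [0, 0, 0.1], "roll": 0},
    {"fingers": 0, "travel": [0, 0, 0.1], "roll": 0}
  ]
}}

```text
time_s: 19.5
tcp_pos: [0.5375, -0.0541, 0.1785]
ee_rot: [[0.759, 0.651, 0.0], [0.651, -0.759, -0.0], [0.0, 0.0, -1.0]]
wrist_force: [-2.1, 1.5, 5.2]
gripper_width: 0.689
```

Emit:
{"method": "arm_command", "body": {
  "rows": [
    {"fingers": 0, "travel": [0, 0, 0.04], "roll": 0},
    {"fingers": 0, "travel": [0, 0, 0.08], "roll": 0},
    {"fingers": 0, "travel": [0, 0, 0.08], "roll": 0},
    {"fingers": 0, "travel": [0, 0, 0.08], "roll": 0}
  ]
}}

```text
time_s: 19.9
tcp_pos: [0.5375, -0.0541, 0.1781]
ee_rot: [[0.759, 0.651, 0.0], [0.651, -0.759, -0.0], [0.0, 0.0, -1.0]]
wrist_force: [-3.7, 1.4, 7.2]
gripper_width: 0.687
```

Emit:
{"method": "arm_command", "body": {
  "rows": [
    {"fingers": 0, "travel": [0, 0, 0], "roll": 4},
    {"fingers": 0, "travel": [0, 0, 0], "roll": 8},
    {"fingers": 0, "travel": [0, 0, 0], "roll": 12},
    {"fingers": 0, "travel": [0, 0, 0], "roll": 16},
    {"fingers": 0, "travel": [0, 0, 0], "roll": 20},
    {"fingers": 0, "travel": [0, 0, 0], "roll": 24},
    {"fingers": 0, "travel": [0, 0, 0], "roll": 28},
    {"fingers": 0, "travel": [0, 0, 0], "roll": 32},
    {"fingers": 0, "travel": [0, 0, 0], "roll": 36},
    {"fingers": 0, "travel": [0, 0, 0], "roll": 36}
  ]
}}

```text
time_s: 20.9
tcp_pos: [0.5382, -0.0545, 0.1784]
ee_rot: [[0.997, 0.08, 0.002], [0.08, -0.997, -0.001], [0.002, 0.001, -1.0]]
wrist_force: [-2.5, 0.0, 6.5]
gripper_width: 0.692
```

Emit:
{"method": "arm_command", "body": {
  "rows": [
    {"fingers": 0, "travel": [0, 0, 0], "roll": 3},
    {"fingers": 0, "travel": [0, 0, 0], "roll": 6},
    {"fingers": 0, "travel": [0, 0, 0], "roll": 9},
    {"fingers": 0, "travel": [0, 0, 0], "roll": 12},
    {"fingers": 0, "travel": [0, 0, 0], "roll": 12}
  ]
}}

```text
time_s: 21.4
tcp_pos: [0.5382, -0.0545, 0.1784]
ee_rot: [[0.992, -0.128, 0.002], [-0.128, -0.992, -0.001], [0.002, 0.001, -1.0]]
wrist_force: [-2.0, -1.0, 6.1]
gripper_width: 0.69
```

Emit:
{"method": "arm_command", "body": {
  "rows": [
    {"fingers": 0, "travel": [0, 0, 0], "roll": 3},
    {"fingers": 0, "travel": [0, 0, 0], "roll": 6},
    {"fingers": 0, "travel": [0, 0, 0], "roll": 9},
    {"fingers": 0, "travel": [0, 0, 0], "roll": 12},
    {"fingers": 0, "travel": [0, 0, 0], "roll": 12}
  ]
}}

```text
time_s: 21.9
tcp_pos: [0.5381, -0.0544, 0.1784]
ee_rot: [[0.943, -0.332, 0.002], [-0.332, -0.943, -0.001], [0.002, 0.0, -1.0]]
wrist_force: [-1.8, -0.3, 6.8]
gripper_width: 0.686
```

```bash
cat > st.py <<'E'
from h import *
s=sense(); R=np.array(s["ee_rot"]); print(s["time_s"],s["tcp_pos"],np.degrees(np.arctan2(R[1,0],R[0,0])),s["wrist_force"],s["moment"],s["gripper_width"],np.round(s["joints"][-1],1))
E
python3 st.py
```

```text
21.9 [ 0.53813206 -0.05444933  0.17836345] -19.371774894067855 [-1.81788339 -0.28391836  6.83513862] [-0.09317454  0.65936529  0.11025256] 0.6862282382768948 59.1
```

Emit:
{"method": "arm_command", "body": {
  "rows": [
    {"fingers": 0, "travel": [0, 0, 0], "roll": 3},
    {"fingers": 0, "travel": [0, 0, 0], "roll": 6},
    {"fingers": 0, "travel": [0, 0, 0], "roll": 9},
    {"fingers": 0, "travel": [0, 0, 0], "roll": 12},
    {"fingers": 0, "travel": [0, 0, 0], "roll": 15},
    {"fingers": 0, "travel": [0, 0, 0], "roll": 18},
    {"fingers": 0, "travel": [0, 0, 0], "roll": 18}
  ]
}}

```text
time_s: 22.6
tcp_pos: [0.5381, -0.0544, 0.1784]
ee_rot: [[0.795, -0.607, 0.002], [-0.607, -0.795, -0.001], [0.002, -0.0, -1.0]]
wrist_force: [-1.8, -0.2, 5.8]
gripper_width: 0.688
```

Emit:
{"method": "arm_command", "body": {
  "rows": [
    {"fingers": 0, "travel": [0, 0, 0], "roll": 3},
    {"fingers": 0, "travel": [0, 0, 0], "roll": 6},
    {"fingers": 0, "travel": [0, 0, 0], "roll": 9},
    {"fingers": 0, "travel": [0, 0, 0], "roll": 12},
    {"fingers": 0, "travel": [0, 0, 0], "roll": 15},
    {"fingers": 0, "travel": [0, 0, 0], "roll": 18},
    {"fingers": 0, "travel": [0, 0, 0], "roll": 18}
  ]
}}

```text
time_s: 23.3
tcp_pos: [0.5382, -0.0543, 0.1784]
ee_rot: [[0.568, -0.823, 0.002], [-0.823, -0.568, -0.001], [0.002, -0.001, -1.0]]
wrist_force: [-1.9, 0.8, 6.2]
gripper_width: 0.688
```

```bash
python3 st.py
```

```text
23.3 [ 0.53815879 -0.05428439  0.17836541] -55.373688315333574 [-1.88349643  0.77981808  6.1678456 ] [0.119526   0.76794052 0.09618331] 0.6882471923014641 23.1
```

Emit:
{"method": "arm_command", "body": {
  "rows": [
    {"fingers": 0, "travel": [0, 0, 0], "roll": 2},
    {"fingers": 0, "travel": [0, 0, 0], "roll": 4},
    {"fingers": 0, "travel": [0, 0, 0], "roll": 6},
    {"fingers": 0, "travel": [0, 0, 0], "roll": 8},
    {"fingers": 0, "travel": [0, 0, 0], "roll": 8}
  ]
}}

```text
time_s: 23.8
tcp_pos: [0.5382, -0.0543, 0.1784]
ee_rot: [[0.449, -0.894, 0.002], [-0.894, -0.449, -0.001], [0.002, -0.001, -1.0]]
wrist_force: [-2.1, -0.5, 6.4]
gripper_width: 0.69
```

Emit:
{"method": "arm_command", "body": {
  "rows": [
    {"fingers": 0, "travel": [0, 0, 0], "roll": 1},
    {"fingers": 0, "travel": [0, 0, 0], "roll": 2},
    {"fingers": 0, "travel": [0, 0, 0], "roll": 2}
  ]
}}

```text
time_s: 24.1
tcp_pos: [0.5382, -0.0543, 0.1784]
ee_rot: [[0.418, -0.909, 0.002], [-0.909, -0.418, -0.001], [0.002, -0.001, -1.0]]
wrist_force: [-2.0, -0.1, 5.7]
gripper_width: 0.689
```

```bash
python3 st.py
```

```text
24.1 [ 0.53818115 -0.05425797  0.17835269] -65.31810719776857 [-2.0046513  -0.11096935  5.65224471] [0.24541698 0.7221312  0.24285337] 0.6891221237716395 13.2
```

Emit:
{"method": "arm_command", "body": {
  "rows": [
    {"fingers": 0, "travel": [0, 0, 0], "roll": 0.7},
    {"fingers": 0, "travel": [0, 0, 0], "roll": 1.2},
    {"fingers": 0, "travel": [0, 0, 0], "roll": 1.2},
    {"fingers": 0, "travel": [0, 0, 0], "roll": 1.2}
  ]
}}

```text
time_s: 24.5
tcp_pos: [0.5382, -0.0543, 0.1784]
ee_rot: [[0.399, -0.917, 0.002], [-0.917, -0.399, -0.001], [0.002, -0.001, -1.0]]
wrist_force: [-2.2, 0.8, 7.2]
gripper_width: 0.687
```

```bash
python3 st.py; python3 - <<'E'
from h import *
s=sense(); R=np.array(s["ee_rot"]); im,d=capture("wrist"); save("lock",cv2.resize(im[130:320,180:460],(700,475)))
for n,c in greens(im): print("g",n,c.round(1),((deproj("wrist",[c],[d[int(c[1]),int(c[0])]],s)-s["tcp_pos"])@R).round(4), onplane("wrist",[c],.136,s)[0].round(4))
E
```

```text
24.5 [ 0.53817199 -0.05428202  0.17835881] -66.50204476828826 [-2.16135208  0.76859106  7.1937673 ] [0.18176244 0.71018901 0.28370535] 0.6870624906980026 12.0
g 118 [323.9 211.1] [[0.0368 0.0007 0.0418]] [ 0.5522 -0.0882  0.136 ]
g 192 [225.2 274.1] [[-0.0003 -0.0518  0.0555]] [ 0.5846 -0.0393  0.136 ]
g 189 [423.4 273.9] [[0.0002 0.0533 0.0545]] [ 0.4941 -0.0788  0.136 ]
```

View pics/lock.png

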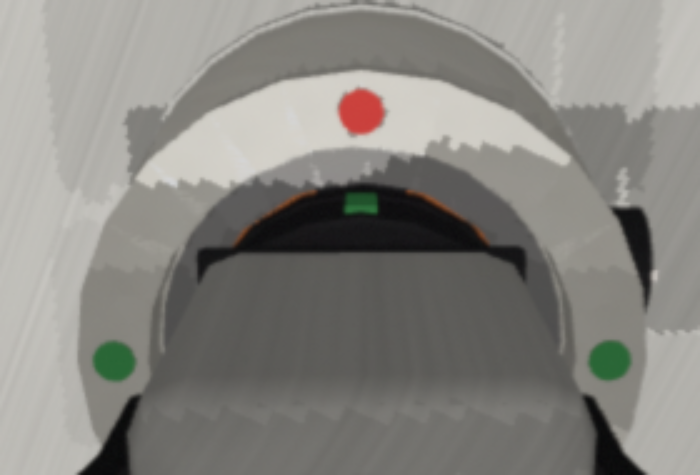

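Emit:
{"method": "arm_command", "body": {
  "rows": [
    {"fingers": 72, "travel": [0, 0, 0], "roll": 0},
    {"fingers": 80, "travel": [0, 0, 0], "roll": 0},
    {"fingers": 100, "travel": [0, 0, 0], "roll": 0},
    {"fingers": 100, "travel": [0, 0, 0], "roll": 0},
    {"fingers": 100, "travel": [0, 0, 0], "roll": 0},
    {"fingers": 100, "travel": [0, 0, 0], "roll": 0}
  ]
}}

```text
time_s: 25.15
tcp_pos: [0.5374, -0.0541, 0.1772]
ee_rot: [[0.397, -0.918, -0.0], [-0.918, -0.397, -0.0], [-0.0, 0.0, -1.0]]
wrist_force: [-0.9, -0.1, -0.7]
gripper_width: 0.982
```

```bash
python3 st.py; python3 - <<'E'
from h import *
s=sense(); R=np.array(s["ee_rot"]); im,d=capture("wrist")
for n,c in greens(im): print("g",n,c.round(1))
E
```

```text
25.15 [ 0.537416   -0.05411875  0.17720899] -66.61052493997407 [-0.88399478 -0.05593627 -0.70013667] [ 0.05303844 -0.01956908  0.03530995] 0.9824060530067297 11.9
g 118 [321.9 211.1]
g 191 [223.3 274.1]
g 192 [422.5 273.4]
```

Emit:
{"method": "arm_command", "body": {
  "rows": [
    {"fingers": 100, "travel": [0, 0, -0.5], "roll": 0},
    {"fingers": 100, "travel": [0, 0, -2], "roll": 0},
    {"fingers": 100, "travel": [0, 0, -5], "roll": 0},
    {"fingers": 100, "travel": [0, 0, -9], "roll": 0},
    {"fingers": 100, "travel": [0, 0, -13], "roll": 0},
    {"fingers": 100, "travel": [0, 0, -16], "roll": 0},
    {"fingers": 100, "travel": [0, 0, -16], "roll": 0},
    {"fingers": 100, "travel": [0, 0, -16], "roll": 0}
  ]
}}

```text
time_s: 26.0
tcp_pos: [0.5373, -0.054, 0.3381]
ee_rot: [[0.397, -0.918, 0.002], [-0.918, -0.397, 0.001], [-0.0, -0.002, -1.0]]
wrist_force: [0.4, -0.2, -1.1]
gripper_width: 0.995
```

```bash
python3 st.py; python3 - <<'E'
from h import *
s=sense(); im,d=capture("wrist"); save("end",im)
print(cuptop("wrist",d,s,.2165,(.537,-.0545),.006))
for n,c in greens(im): print("g",n,c.round(1),onplane("wrist",[c],.122,s)[0].round(4),deproj("wrist",[c],[d[int(c[1]),int(c[0])]],s).round(4))
for n,c in greens(im,(0,150,60),(4,255,255)): print("r",n,c.round(1),onplane("wrist",[c],.122,s)[0].round(4))
for l in ("bottle","lid","scoop"):
    for cam in ("scene","side"):
        capture(cam); print(cam,l,[(np.round(r["position"],3).tolist(),round(r["p"],2)) for r in search_frame(cam,l)[:1]])
E
```

```text
26.0 [ 0.53733812 -0.05396524  0.33805104] -66.61764941393749 [ 0.37526204 -0.24737363 -1.14405392] [0.04098313 0.00889748 0.03500644] 0.9952100538758173 11.9
(6781, np.float64(0.217), ((537.58984375, -55.280296325683594), (59.44327163696289, 59.438392639160156), 23.99822998046875))
g 30 [323.5 170.6] [ 0.5516 -0.0864  0.122 ] [[ 0.5521 -0.0878  0.1351]]
g 63 [265.2 210. ] [ 0.5858 -0.0332  0.122 ] [[ 0.5856 -0.0341  0.1253]]
g 58 [382.4 209.5] [ 0.4892 -0.0755  0.122 ] [[ 0.4897 -0.0759  0.1244]]
r 62 [323.5 150. ] [ 0.5586 -0.1027  0.122 ]
scene bottle [([0.506, 0.314, 0.08], 0.69)]
side bottle [([0.485, 0.306, 0.072], 0.83)]
scene lid [([0.747, 0.143, 0.016], 0.63)]
side lid []
scene scoop [([0.728, -0.19, 0.015], 0.81)]
side scoop [([0.732, -0.208, 0.014], 0.87)]
```

View pics/end.png

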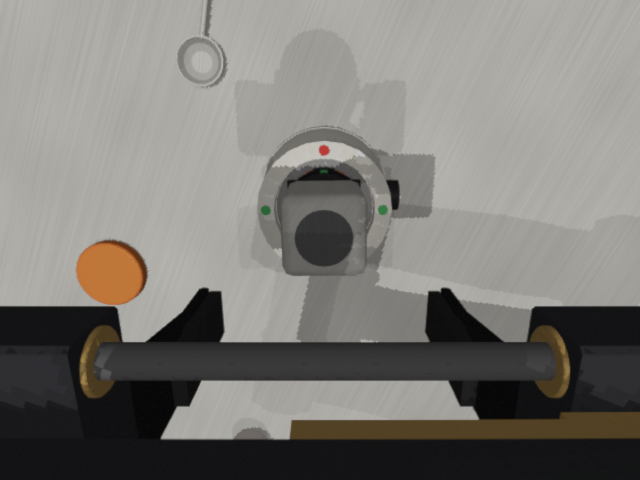

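```bash
python3 -c "
from station import finish_job; print(finish_job())"
```

```text
the job is handed in; nothing more can be done
None
```

The grinding cup is on the mill and locked. I handed the job in at about 26 s, with the gripper open and the arm about 0.16 m above its release height. `finish_job` reports no verdict, so the figures below are my own last measurements.

- **Fitting:** The cup first stopped on the drive teeth, 7 mm up. I searched about 30° clockwise without a drop, then counter-clockwise, and it dropped into mesh 14–17° counter-clockwise of the openings. I pressed it home with about 10 N and turned it clockwise about 107°, to where the tabs stop; the turning moment rose to 0.28 N m there.
- **After release:**
  - The cup is within about 1 mm of the socket centre.
  - Its flat sides are within about 0.5° of the mill's axes, and the green tab mark lines up with the red dot.
  - Its top is at z = 0.217 m, so the underside is about 1.5–2 mm above the floor, held under the lugs.
- **Other things:** The bottle, lid and scoop read within 3 mm of where they started.
- **Checks that failed or disagreed:**
  - The side camera's network missed the lid in the last check, so only the scene camera confirms it.
  - The scene camera placed the cup about 3 mm off the wrist camera at the start. I used the wrist camera, and its result matched the grasp.

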